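# Make up a fitting kit and a tagging kit at the alterations counter

### The job

Make up two work kits from the stock on the counter. The fitting kit, in the orange tray, gets the white spool, the green spool and the yellow tape measure; the garment-tagging kit, in the white tray, gets the red spool and the small yellow card box of staples: stand each spool upright in a square well of its own (either well of the tray) and lay the tape measure and the box flat in the wide bay. Leave the black spool and the button tin where they are.

Things in the scene. Friction and masses are not known exactly. Their poses are not given: they have to be found in the camera images.
- orange_tray: Fixed orange plastic kit tray, 152 x 136 mm (x, y), all walls 9 mm high, 4 mm thick, floor 3 mm thick. Origin: centre of its underside, on the counter; z up. Wide bay, inside 78 x 128 mm, centred at x = -33 mm, y = 0; a round thumb tab stands 16 mm out past its -x wall. Two square wells, inside 62 x 62 mm, centred at x = +41 mm, y = +33 and -33 mm, each with a grey ring drawn on its floor.
- white_tray: Fixed white plastic kit tray, 152 x 136 mm (x, y), all walls 9 mm high, 4 mm thick, floor 3 mm thick. Origin: centre of its underside, on the counter; z up. Wide bay, inside 78 x 128 mm, centred at x = -33 mm, y = 0; a round thumb tab stands 16 mm out past its -x wall. Two square wells, inside 62 x 62 mm, centred at x = +41 mm, y = +33 and -33 mm, each with a grey ring drawn on its floor.
- white_spool_center (a point): sewing-thread spool wound with white thread, pale flanges, plain on top, 30 mm diameter, 48 mm tall, standing upright on the counter; the point is its centre, half-way up, z along its axis. Gripped round its upper half, the fingers stay clear of the tray's walls.
- green_spool_center (a point): sewing-thread spool wound with green thread, pale flanges, round green label on top, 30 mm diameter, 48 mm tall, standing upright on the counter; the point is its centre, half-way up, z along its axis. Gripped round its upper half, the fingers stay clear of the tray's walls.
- red_spool_center (a point): sewing-thread spool wound with red thread, pale flanges, round red label on top, 30 mm diameter, 48 mm tall, standing upright on the counter; the point is its centre, half-way up, z along its axis. Gripped round its upper half, the fingers stay clear of the tray's walls.
- card_box_center (a point): small yellow card box of staples, 40 x 62 x 28 mm (x, y, z), closed, lying flat; the point is its centre, half-way up, x across the narrow 40 mm, y along the 62 mm, z up.
- tape_center (a point): round yellow tailor's tape measure, a disc of 52 mm diameter, 15 mm thick, lying flat, with a small tab at one side (it sticks out 6 mm at -y); the point is the disc's centre, half-way up, z up.
- black_spool_center (a point): sewing-thread spool wound with black thread, pale flanges, round black label on top, 30 mm diameter, 55 mm tall, standing upright on the counter; the point is its centre, half-way up, z along its axis. Stays where it is.
- button_tin_center (a point): round grey-green lidded tin, 70 mm diameter, 46 mm tall, behind the stock; the point is its centre, half-way up. Stays where it is.
There are look-alikes about, which are no part of the job. Of the things like the part that bears red_spool_center, leave any that is purple; of the rest the smaller one is meant.

How it is judged (in metres and radians):
At the end, for the whole second after the job is handed in: Each spool upright (0.1 rad) on the floor of a well of its tray, within 17 mm of the well's centre in tray x and y; tape measure and box flat on the bay floor, centre off the bay's by at most 16 mm (tape), 22 mm (box) in tray x, 40 and 47 mm in y; all at rest (x of white_spool_center in the frame of orange_tray between 0.024 and 0.058 m and (y of white_spool_center in the frame of orange_tray between 0.016 and 0.05 m or y of white_spool_center in the frame of orange_tray between -0.05 and -0.016 m) and z of white_spool_center in the frame of orange_tray between 0.021 and 0.033 m and angle between each of white_spool_center, green_spool_center, red_spool_center, tape_center, card_box_center's own z axis and vertical below 0.1 rad and x of green_spool_center in the frame of orange_tray between 0.024 and 0.058 m and (y of green_spool_center in the frame of orange_tray between 0.016 and 0.05 m or y of green_spool_center in the frame of orange_tray between -0.05 and -0.016 m) and z of green_spool_center in the frame of orange_tray between 0.021 and 0.033 m and x of red_spool_center in the frame of white_tray between 0.024 and 0.058 m and (y of red_spool_center in the frame of white_tray between 0.016 and 0.05 m or y of red_spool_center in the frame of white_tray between -0.05 and -0.016 m) and z of red_spool_center in the frame of white_tray between 0.021 and 0.033 m and x of tape_center in the frame of orange_tray between -0.049 and -0.017 m and y of tape_center in the frame of orange_tray between -0.04 and 0.04 m and z of tape_center in the frame of orange_tray between 0.0085 and 0.0185 m and x of card_box_center in the frame of white_tray between -0.055 and -0.011 m and y of card_box_center in the frame of white_tray between -0.047 and 0.047 m and z of card_box_center in the frame of white_tray between 0.015 and 0.025 m and linear speed of each of white_spool, green_spool, red_spool, card_box, tape below 0.02 m/s and angular speed of each of white_spool, green_spool, red_spool, card_box, tape below 0.2 rad/s); the robot touches nothing.
It fails at once if the black spool is shifted more than 20 mm or tipped (distance of black_spool_center from where it was at the start of the episode above 0.02 m or angle between black_spool_center's own z axis and vertical above 0.3 rad).
It fails at once if the button tin is shifted more than 20 mm or tipped (distance of button_tin_center from where it was at the start of the episode above 0.02 m or angle between button_tin_center's own z axis and vertical above 0.3 rad).
It also fails if it takes over 118 s, if anything falls off the work surface, if the arm or the gripper's body presses on something with over 40 N, if the wrist force passes 120 N, or if a joint passes its speed limit or range.

### The arm

A 7-joint arm with a two-finger parallel gripper is mounted at the origin on a cart in front of the work surface, level with it; the furniture and walls round the work are solid. World frame = base frame: x ahead of the robot, y to its left, z up, the work surface at z = 0. Lengths are in m, angles in degrees, forces in N, time in s.
With the tool pointing down it reaches from about 0.4 to 0.85 m from the base axis. Payload 4.4 kg.
Tool frame: the origin (TCP) lies between the finger pads; the fingertips stand 25 mm ahead of it and the grasp point (between the pads) lies 6 mm ahead of it; z points along the fingers, y is the direction in which the jaws open and shut (so a half turn about z gives the same grasp; the last joint's range is limited). The gripper opens to 94 mm and grips with 3 to 60 N. Pads are 16 mm wide; open, the fingers measure 119 mm over their backs; the gripper's body (75 mm by 177 mm) begins 78 mm behind the grasp point.
Start: joints at [-75.619, 36.005, 2.206, 86.941, -1.547, 57.084, -1.146], TCP at [0.202, 0.618, 0.23] pointing down, gripper open.
Joint ranges: [-175.42, 175.42], [-21.48, 121.26], [-71.46, 75.88], [10.55, 141.38], [-63.04, 243.04], [13.31, 113.54], [-168.57, 168.57]. Speed limits (degrees/s): [147.25, 147.25, 180, 180, 180, 180, 180].

### API

Orientations are given as a 3x3 rotation matrix whose columns are the frame's x, y, z axes.
In Python, from workcell import manip, camera, outline_of, pinpoint gives the robot as it stands.
- The arm moves only by the shell command python3 -m crank 'ROWS' [OPENING] [FORCE]. ROWS is JSON, one flat list of numbers, 6 for each row, row after row: the shift along the tool's x, y, z in cm, then the turn, a rotation vector about the tool's x, y, z in rad. In form: [x, y, z, rx, ry, rz, x, y, z, rx, ry, rz, ...]. A call has 1 to 10 rows; each row shifts and turns the commanded pose from where the row before left it, along the tool's axes as they then stand; what a row does not reach is not made up. A row lasts 1/10 s, in which the tool goes at most 50 mm and 8.59 degrees, less where a joint would pass 70% of its speed; a pose out of reach is approached as far as the arm can. A call is refused whole if a number of a shift passes 5 or a number of a turn 0.15, either way. A call with a gripper value outside its range is refused whole. OPENING is the gripper's target within -1 to 1 (shut at 1, half-way at 0, fully open at -1), set as the call begins (- or left out, the last holds). The fingers move at their own pace and stop on an object; FORCE is the grip in N (left out, the last holds). Time passes only in rows, so rows that do not move let the fingers close. It gives the time, the measured TCP pose, the force and the opening at its end, in the units of the state.
- manip.read_state(): the state, without advancing time (a new reading comes with each control period).
- camera(name): name is "side" or "top"; returns a dict with "img" (384x512x3 uint8, red, green, blue), "range_z" (384x512 float32, m along the optical axis (not along the pixel's ray), 0 where there is no reading), "intrinsics" (3x3 intrinsics, pixels), "dist_coeffs" ([k1, k2, p1, p2, k3] as OpenCV has them; the pictures are not rectified), "R" (3x3) and "t" (3): a world point X has camera coordinates R X + t. Camera axes: x right, y down, z forward; pixel columns grow to the right and rows downward; lengths in m; the calibration is good to about 2 mm. A picture is of the moment at which its call begins.
- manip.sign_off(): hands the job in, once; it reports no verdict.
Trained networks look in a picture, given as the dict that the camera call returned (one of the last four; its "shot" number tells which), for a name from the list of things; names that differ only in an ending like _2 or _b are one class to them, and where a whole thing is asked for, a point or a joint stands for the part that bears it (a point fixed in the world has none). Each returns a list of dicts, best first, with "score" (0 to 1); they miss things now and then, are a little off and sometimes report something else, mostly with a low value. They report only what shows in the picture. A call takes as long as a camera call. They do not tell look-alikes from the thing itself.
- outline_of(label, picture): "region" (384x512 bool, what is visible of it) and "extent" ([left, top, width, height] in pixels, round what is visible of it).
- pinpoint(label, picture): "location" ([row, column] in pixels: a listed point, or the origin of a listed thing).
The state is a dict: "t": time; "joint_positions": joint angles; "qd": joint speeds; "tau": joint torques, N m; "position": TCP position; "eef_rot": TCP orientation; "contact_force": force on the tool from outside, world axes, zero at the start; "wrist_torque": the same for the moment, N m; "width": finger opening in m.
Only numpy, scipy, OpenCV 4.12 (cv2) and the standard library are available. Lean on these libraries where they do the work, as an engineer would, in place of code of your own. Each camera call takes 0.05 s, during which the arm holds its last target.

## Working session

There is one attempt and no reset: what is moved stays moved. The work goes in short steps, Python scripts to look and compute and a shell command to move; the robot and the scene stay as the last step left them, time stands still between calls to the robot, and variables do not carry over. Pictures are saved under pics/ and viewed, and the job is handed in when it is done.

```bash
ls; mkdir -p pics; python3 - <<'E'
from workcell import manip, camera
import cv2, numpy as np
s=manip.read_state(); print({k:np.round(v,3).tolist() for k,v in s.items()})
for n in ("top","side"):
    c=camera(n); cv2.imwrite(f"pics/{n}0.png",c["img"][:,:,::-1]); print(n,c["intrinsics"].tolist(),np.round(c["R"],3).tolist(),c["t"],c["dist_coeffs"])
E
```

```text
pics
{'t': 0.0, 'joint_positions': [-75.619, 36.056, 2.203, 86.993, -1.546, 57.083, -1.146], 'qd': [-0.049, -0.028, -0.003, -0.132, 0.036, -0.056, 0.012], 'tau': [0.0, -54.973, 1.144, -18.663, -0.052, 0.024, 0.0], 'position': [0.202, 0.617, 0.23], 'eef_rot': [[-0.95, 0.312, -0.001], [0.312, 0.95, -0.002], [-0.0, -0.002, -1.0]], 'contact_force': [-0.017, 0.26, -0.209], 'wrist_torque': [-0.008, -0.014, -0.015], 'width': 0.094}
top [[442.41461855738123, 0.0, 249.92896000416962], [0.0, 442.41461855738123, 190.8513050462793], [0.0, 0.0, 1.0]] [[-0.018, -1.0, 0.018], [-0.987, 0.015, -0.161], [0.161, -0.021, -0.987]] [-0.05371663  0.6082366   1.00822162] [0.02289056 0.         0.         0.         0.        ]
side [[367.4647650615977, 0.0, 259.8892680018743], [0.0, 367.4647650615977, 190.35100397548504], [0.0, 0.0, 1.0]] [[-0.914, -0.405, 0.022], [-0.262, 0.547, -0.795], [0.31, -0.733, -0.606]] [0.54268714 0.21169288 0.67213187] [0.014515 0.       0.       0.       0.      ]
```

View pics/top0.png

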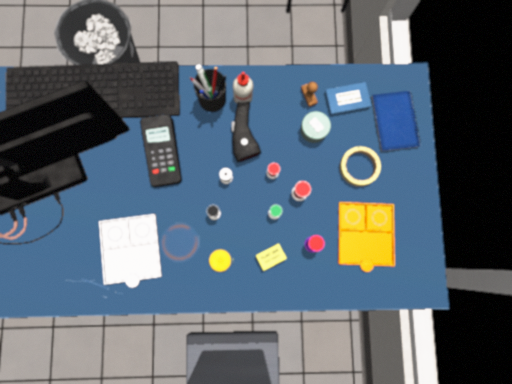

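View pics/side0.png

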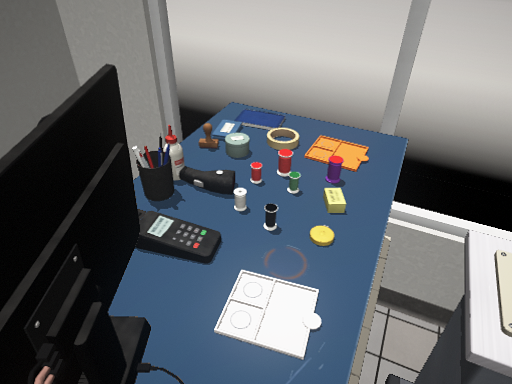

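```bash
cat > h.py <<'E'
from workcell import manip, camera, outline_of, pinpoint
import cv2, numpy as np
def cloud(c):
    K=c["intrinsics"];h,w=c["range_z"].shape
    v,u=np.mgrid[:h,:w]
    p=cv2.undistortPoints(np.stack([u,v],-1).reshape(-1,1,2).astype(float),K,np.array(c["dist_coeffs"])).reshape(h,w,2)
    z=c["range_z"][...,None]
    P=np.concatenate([p*z,z],-1)
    W=(P-c["t"])@c["R"]
    W[c["range_z"]<=0]=np.nan
    return W
E
python3 - <<'E'
from h import *
c=camera("top");W=cloud(c)
for n in ["orange_tray","white_tray","white_spool_center","green_spool_center","red_spool_center","card_box_center","tape_center","black_spool_center","button_tin_center"]:
    for o in outline_of(n,c)[:4]:
        P=W[o["region"]];P=P[~np.isnan(P[:,0])]
        zt=np.percentile(P[:,2],95); T=P[P[:,2]>zt-.006]
        (cx,cy),(w,h),a=cv2.minAreaRect((T[:,:2]*1000).astype(np.float32))
        print(n,round(o["score"],2),o["extent"],"ztop %.3f"%zt,"rect ctr %.1f %.1f size %.1f %.1f ang %.1f"%(cx,cy,w,h,a), "zmin %.3f"%np.percentile(P[:,2],5))
    for p in pinpoint(n,c)[:2]:print("   pp",round(p["score"],2),np.round(p["location"],1))
# height map overview
g=np.nan_to_num(W[...,2]); print("max z",np.nanmax(W[...,2]))
for r in range(10,384,24): print(r,' '.join("%4d"%(1000*g[r,k]) for k in range(5,512,26)))
print(np.round(W[190,[10,100,200,300,400,500],:2],2).tolist(), np.round(W[[60,310],250,:],3).tolist())
E
```

```text
orange_tray 0.86 [339.7, 198.0, 58.0, 75.8] ztop 0.011 rect ctr 497.6 -348.6 size 136.7 169.7 ang 86.9 zmin 0.001
   pp 0.65 [230.3 367.1]
white_tray 0.56 [101.5, 211.9, 59.0, 75.2] ztop 0.012 rect ctr 471.3 228.6 size 166.9 136.1 ang 6.5 zmin 0.002
white_tray 0.31 [267.2, 203.7, 16.5, 15.6] ztop 0.053 rect ctr 560.2 -122.7 size 27.0 27.6 ang 41.9 zmin 0.002
white_tray 0.3 [299.1, 111.3, 32.8, 28.2] ztop 0.050 rect ctr 770.4 -229.1 size 68.2 70.9 ang 20.3 zmin 0.009
   pp 0.7 [246.6 133.5]
   pp 0.43 [129.4 315.1]
white_spool_center 0.52 [217.3, 168.2, 12.3, 13.0] ztop 0.053 rect ctr 650.7 -3.7 size 28.2 27.9 ang 55.4 zmin 0.004
   pp 0.59 [178.4 225.3]
green_spool_center 0.72 [271.3, 202.1, 14.8, 15.4] ztop 0.053 rect ctr 560.2 -122.7 size 27.0 27.6 ang 41.9 zmin 0.000
   pp 0.72 [209.  275.4]
   pp 0.45 [259.  271.3]
red_spool_center 0.6 [292.0, 181.5, 22.9, 19.1] ztop 0.068 rect ctr 609.4 -186.4 size 36.7 36.5 ang 43.5 zmin 0.002
red_spool_center 0.51 [305.3, 235.3, 19.5, 15.6] ztop 0.067 rect ctr 481.4 -213.5 size 35.4 34.8 ang 89.6 zmin 0.004
red_spool_center 0.42 [264.9, 162.6,
[... 1805 characters left out ...]
  30    1   62    5    2    0    0    0    0    0
274    3    5    1    1    3    2    1    3    0    4    0   -2    0    0    0    0   -1  -48   75  182
298    0    4    0    1    0    2    0    1    3    4    3    0    0   -2    1    2    4   -2    0    0
322 -797 -799 -799 -800 -791 -794 -799 -796 -811 -796 -804 -803 -791 -790 -710 -394 -300    0    0    0
346 -797 -801 -794 -802 -788 -794 -800 -700 -698 -699 -698 -809 -795 -790 -709 -416 -303    0    0    0
370 -799 -801 -794 -795 -806 -795 -798 -694 -362 -357    0 -792 -798 -795 -737 -428 -305    0    0    0
[[0.6, 0.45], [0.62, 0.31], [0.62, 0.06], [0.6, -0.18], [0.61, -0.44], [nan, nan]] [[1.354, -0.094, -0.81], [0.326, -0.06, 0.003]]
```

```bash
python3 - <<'E'
from h import *
c=camera("top");W=cloud(c)
m=(W[...,2]>.13)&(W[...,1]>0); P=W[m]; print("monitor min x,y by z")
for a in np.arange(.13,.4,.04):
    Q=P[(P[:,2]>a)&(P[:,2]<a+.04)]; print(round(a,2),np.round(np.percentile(Q,[1,99],axis=0)[:,:2],2).tolist() if len(Q) else None)
for n,r,k in [("orange wellL",213,352),("orange wellR",213,379),("white L",232,117),("white R",230,145),("pp o",230,367),("pp w",247,133)]:
    print(n,np.round(np.nanmedian(W[r-2:r+3,k-2:k+3].reshape(-1,3),axis=0),4))
a=c["img"][195:290,90:170];b=c["img"][195:290,195:290];d=c["img"][195:290,330:405]
cv2.imwrite("pics/crop.png",cv2.resize(np.hstack([a,b,d])[:,:,::-1],None,fx=3.2,fy=3.2,interpolation=cv2.INTER_CUBIC))
c=camera("side")
cv2.imwrite("pics/crop2.png",cv2.resize(c["img"][130:270,220:380][:,:,::-1],None,fx=4,fy=4,interpolation=cv2.INTER_CUBIC))
E
```

```text
monitor min x,y by z
0.13 [[0.59, 0.04], [0.89, 0.47]]
0.17 [[0.6, 0.22], [0.75, 0.45]]
0.21 [[0.62, 0.21], [0.75, 0.43]]
0.25 [[0.64, 0.21], [0.74, 0.41]]
0.29 [[0.65, 0.21], [0.74, 0.39]]
0.33 [[0.67, 0.21], [0.74, 0.37]]
0.37 [[0.67, 0.21], [0.74, 0.35]]
orange wellL [ 0.5551 -0.317   0.0052]
orange wellR [ 0.5541 -0.3848  0.0047]
white L [0.5179 0.2617 0.0052]
white R [0.5214 0.1934 0.0056]
pp o [ 0.5121 -0.3506  0.007 ]
pp w [0.4808 0.2214 0.0063]
```

View pics/crop.png

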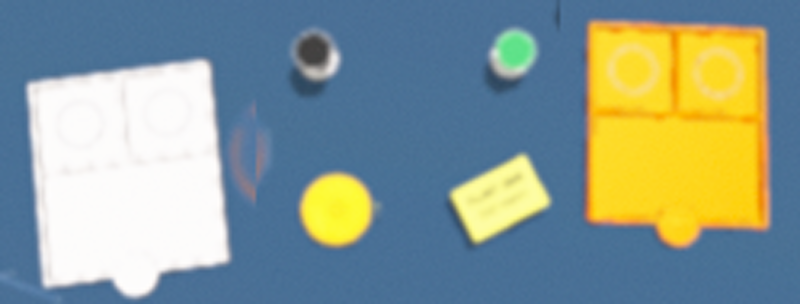

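View pics/crop2.png

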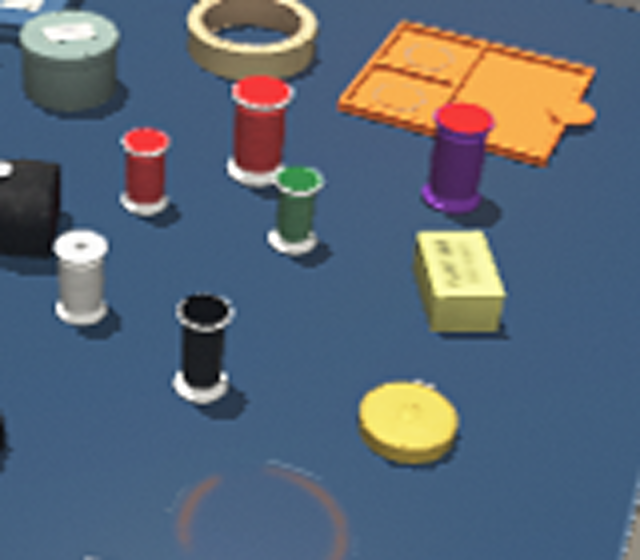

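```bash
cat > go.py <<'E'
import sys
from h import *
# usage: go.py x y z [jaw angle deg]  (mm, TCP) -> tool-frame shift cm, needed rz
s=manip.read_state();R=np.array(s["eef_rot"]);p=np.array(s["position"])
if len(sys.argv)>=4:
    t=np.array([float(a) for a in sys.argv[1:4]])/1000
    print("shift cm",np.round(R.T@(t-p)*100,2))
if len(sys.argv)>4:
    a=np.radians(float(sys.argv[4])); y=np.array([np.cos(a),np.sin(a),0]);z=np.array([0,0,-1.])
    from scipy.spatial.transform import Rotation as Ro
    Rt=np.stack([np.cross(y,z),y,z],1); print("rotvec",np.round(Ro.from_matrix(R.T@Rt).as_rotvec(),3))
print("pos",np.round(p*1000,1),"j",np.round(s["joint_positions"],0),"t",round(s["t"],2),"w",round(s["width"],4),"F",np.round(s["contact_force"],1))
E
python3 -m crank '[0,0,0,0,0,0.139,0,0,0,0,0,0.139,0,0,0,0,0,0.139,0,0,0,0,0,0.139,0,0,0,0,0,0.139,0,0,0,0,0,0.139,0,0,0,0,0,0.139,0,0,0,0,0,0.139,0,0,0,0,0,0.141]' -1 20; python3 go.py 400 200 200 0
```

```text
t: 2.05
position: [0.2023, 0.6177, 0.2305]
eef_rot: [[0.005, 1.0, -0.0], [1.0, -0.005, 0.0], [0.0, -0.0, -1.0]]
contact_force: [-0.6, -0.5, -0.7]
width: 0.0937
shift cm [-41.68  19.96   3.04]
rotvec [-0.    -0.    -0.005]
pos [202.3 617.7 230.5] j [-87.  38.  22.  87. -16.  58. -61.] t 2.05 w 0.0937 F [-0.6 -0.5 -0.7]
```

```bash
python3 -m crank '[-3.5,1.65,0,0,0,0,-3.5,1.65,0,0,0,0,-3.5,1.65,0,0,0,0,-3.5,1.65,0,0,0,0,-3.5,1.65,0,0,0,0,-3.5,1.65,0,0,0,0,-3.5,1.65,0,0,0,0,-3.5,1.65,0,0,0,0,-3.5,1.65,0,0,0,0,-3.5,1.65,0,0,0,0]'; python3 go.py 446 12 120 0
```

```text
t: 3.05
position: [0.3684, 0.2666, 0.2308]
eef_rot: [[-0.001, 1.0, 0.001], [1.0, 0.001, 0.001], [0.001, 0.001, -1.0]]
contact_force: [-0.1, 0.2, 0.6]
width: 0.0941
shift cm [-25.48   7.72  11.06]
rotvec [ 0.001 -0.001  0.001]
pos [368.4 266.6 230.8] j [-57.  22.  24. 117. -13.  44. -25.] t 3.05 w 0.0941 F [-0.1  0.2  0.6]
```

```bash
python3 -m crank '[-3.2,1,1,0,0,0,-3.2,1,1,0,0,0,-3.2,1,1,0,0,0,-3.2,1,1,0,0,0,-3.2,1,1,0,0,0,-3.2,1,1,0,0,0,-3.2,0.9,1,0,0,0,-3.1,0.8,2,0,0,0,0,0,2,0,0,0,0,0,0,0,0,0]'; python3 go.py 446 12 29 0
```

```text
t: 4.05
position: [0.4439, 0.0119, 0.119]
eef_rot: [[0.002, 1.0, -0.004], [1.0, -0.002, -0.0], [-0.0, -0.004, -1.0]]
contact_force: [-0.2, 0.2, 0.4]
width: 0.0939
shift cm [0.02 0.24 9.  ]
rotvec [-0.004  0.    -0.002]
pos [443.9  11.9 119. ] j [-17.  32.  16. 125. -20.  26.  15.] t 4.05 w 0.0939 F [-0.2  0.2  0.4]
```

```bash
python3 -m crank '[0,0.2,3,0,0,0,0,0,3,0,0,0,0,0,2,0,0,0,0,0,1,0,0,0,0,0,0,0,0,0]'; python3 go.py 446 12 29 0
```

```text
t: 4.55
position: [0.4468, 0.0139, 0.03]
eef_rot: [[-0.002, 1.0, -0.002], [1.0, 0.002, 0.0], [0.0, -0.002, -1.0]]
contact_force: [-0.8, 0.5, -0.4]
width: 0.0939
shift cm [-0.19 -0.08  0.1 ]
rotvec [-0.002 -0.     0.002]
pos [446.8  13.9  30. ] j [-13.  42.  11. 127. -34.  13.  28.] t 4.55 w 0.0939 F [-0.8  0.5 -0.4]
```

```bash
python3 - <<'E'
from h import *
for n in ("top","side"):
    c=camera(n); cv2.imwrite(f"pics/{n}1.png",c["img"][:,:,::-1])
E
```

```text
(no output)
```

View pics/side1.png

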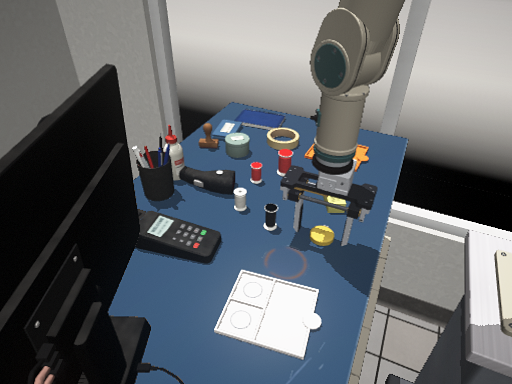

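```bash
python3 -m crank '[0,0,0,0,0,0,0,0,0,0,0,0,0,0,0,0,0,0,0,0,0,0,0,0,0,0,0,0,0,0,0,0,0,0,0,0]' 1 15; python3 -c "
from h import *; print(manip.read_state()['joint_positions'])"; python3 go.py 446 12 29 0
```

```text
t: 5.25
position: [0.4468, 0.0129, 0.0305]
eef_rot: [[-0.001, 1.0, -0.0], [1.0, 0.001, 0.0], [0.0, -0.0, -1.0]]
contact_force: [-0.3, -0.3, 2.8]
width: 0.0512
[-12.70302069  42.10838491  11.00481527 127.23533067 -33.62607792
  13.38660443  28.46313638]
shift cm [-0.09 -0.08  0.15]
rotvec [-0.    -0.     0.001]
pos [446.8  12.9  30.5] j [-13.  42.  11. 127. -34.  13.  28.] t 5.25 w 0.0512 F [-0.3 -0.3  2.8]
```

Gripped at 51 mm, as the 52 mm disc should be. j6 sits near its lower bound, so I lift straight away.

```bash
python3 -m crank '[0,0,-1,0,0,0,0,0,-3,0,0,0,0,0,-4,0,0,0,0,0,-4,0,0,0,0,0,-3,0,0,0,0,0,0,0,0,0]'; python3 go.py 473 -347 180 87
```

```text
t: 5.85
position: [0.4493, 0.0129, 0.1842]
eef_rot: [[-0.001, 1.0, 0.008], [1.0, 0.001, 0.001], [0.001, 0.008, -1.0]]
contact_force: [0.2, 0.4, -0.6]
width: 0.0511
shift cm [-35.99   2.32   0.4 ]
rotvec [ 0.007  0.005 -1.517]
pos [449.3  12.9 184.2] j [-26.  27.  30. 122. -22.  37.  19.] t 5.85 w 0.0511 F [ 0.2  0.4 -0.6]
```

```bash
python3 -m crank '[-3.6,0.23,0,0,0,0,-3.6,0.23,0,0,0,0,-3.6,0.23,0,0,0,0,-3.6,0.23,0,0,0,0,-3.6,0.23,0,0,0,0,-3.6,0.23,0,0,0,0,-3.6,0.23,0,0,0,0,-3.6,0.23,0,0,0,0,-3.6,0.23,0,0,0,0,-3.6,0.23,0,0,0,0]'; python3 -m crank '[0,0,0,0,0,0.135,0,0,0,0,0,0.135,0,0,0,0,0,0.135,0,0,0,0,0,0.135,0,0,0,0,0,0.135,0,0,0,0,0,0.135,0,0,0,0,0,0.135,0,0,0,0,0,0.135,0,0,0,0,0,0.135,0,0,0,0,0,0.135]';python3 go.py 473 -347 180 -93
```

```text
t: 6.85
position: [0.4697, -0.3479, 0.1794]
eef_rot: [[-0.001, 1.0, -0.001], [1.0, 0.001, 0.002], [0.002, -0.001, -1.0]]
contact_force: [0.6, 0.2, -0.5]
width: 0.0513
t: 7.85
position: [0.4699, -0.3464, 0.1794]
eef_rot: [[0.977, 0.214, -0.001], [0.214, -0.977, 0.001], [-0.001, -0.002, -1.0]]
contact_force: [-0.2, -0.0, -0.8]
width: 0.0517
shift cm [ 0.29  0.12 -0.06]
rotvec [-0.001  0.001  0.268]
pos [ 469.9 -346.4  179.4] j [  5.  43.  48. 102. -39.  54.  -7.] t 7.85 w 0.0517 F [-0.2 -0.  -0.8]
```

```bash
python3 -m crank '[0,0,0,0,0,0.134,0,0,0,0,0,0.134,0,0,0,0,0,0,0.3,0,3,0,0,0,0,0,3,0,0,0,0,0,3,0,0,0,0,0,2.5,0,0,0,0,0,1,0,0,0,0,0,0,0,0,0]';python3 go.py 473 -347 35 -93
```

```text
t: 8.75
position: [0.4725, -0.3465, 0.0541]
eef_rot: [[0.999, -0.045, -0.002], [-0.045, -0.999, 0.002], [-0.002, -0.002, -1.0]]
contact_force: [0.8, 0.6, 0.7]
width: 0.0516
shift cm [0.06 0.05 1.91]
rotvec [-0.002  0.002  0.007]
pos [ 472.5 -346.5   54.1] j [  8.  53.  43. 106. -52.  44. -12.] t 8.75 w 0.0516 F [0.8 0.6 0.7]
```

```bash
python3 -m crank '[0,0,1,0,0,0,0,0,0.6,0,0,0,0,0,0.25,0,0,0,0,0,0,0,0,0]';python3 go.py 473 -347 35 -93; python3 - <<'E'
from h import *
for n in ("top","side"):
    c=camera(n); cv2.imwrite(f"pics/{n}2.png",c["img"][:,:,::-1])
    a=c["img"]
cv2.imwrite("pics/s2c.png",cv2.resize(a[110:220,260:420][:,:,::-1],None,fx=4,fy=4,interpolation=2))
E
```

```text
t: 9.15
position: [0.4735, -0.3471, 0.037]
eef_rot: [[0.999, -0.046, 0.0], [-0.046, -0.999, 0.0], [0.0, -0.0, -1.0]]
contact_force: [-0.0, -0.1, -0.6]
width: 0.0514
shift cm [-0.05 -0.01  0.2 ]
rotvec [-0.    -0.     0.006]
pos [ 473.5 -347.1   37. ] j [  9.  54.  42. 106. -54.  42. -11.] t 9.15 w 0.0514 F [-0.  -0.1 -0.6]
```

View pics/s2c.png

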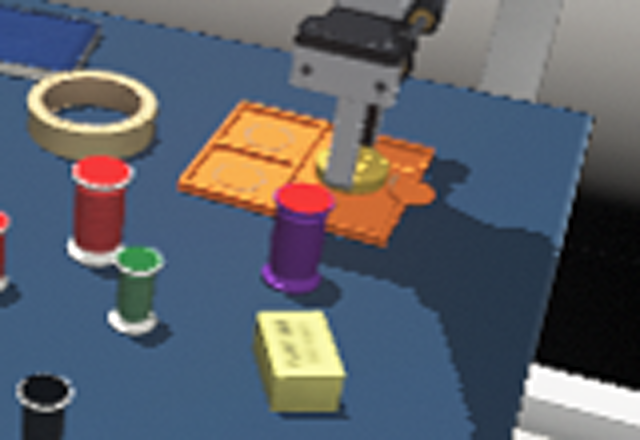

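```bash
python3 -m crank '[0,0,0.2,0,0,0,0,0,0,0,0,0]'; python3 -m crank '[0,0,0,0,0,0,0,0,0,0,0,0,0,0,0,0,0,0,0,0,0,0,0,0,0,0,-2,0,0,0,0,0,-4,0,0,0,0,0,-4,0,0,0,0,0,-4,0,0,0,0,0,0,0,0,0]' -0.5; python3 go.py 560 -123 180 -90
```

```text
t: 9.45
position: [0.4735, -0.3471, 0.035]
eef_rot: [[0.999, -0.046, 0.0], [-0.046, -0.999, 0.0], [0.0, -0.0, -1.0]]
contact_force: [-0.2, 0.2, -0.5]
width: 0.0514
t: 10.35
position: [0.4752, -0.3501, 0.1801]
eef_rot: [[0.999, -0.046, 0.007], [-0.046, -0.999, -0.006], [0.007, 0.006, -1.0]]
contact_force: [0.5, -0.4, 0.8]
width: 0.0705
shift cm [  7.42 -23.08  -0.07]
rotvec [ 0.006 -0.007 -0.046]
pos [ 475.2 -350.1  180.1] j [  4.  44.  52. 101. -42.  56. -20.] t 10.35 w 0.0705 F [ 0.5 -0.4  0.8]
```

```bash
python3 -m crank '[1,-3,0,0,0,0,1,-3,0,0,0,0,1,-3,0,0,0,0,1,-3,0,0,0,0,1,-3,0,0,0,0,1,-3,0,0,0,0,0.9,-3,0,0,0,0,0.5,-2.1,2,0,0,0,0,0,3,0,0,0,0,0,0,0,0,0]'; python3 go.py 560 -123 42 -90
```

```text
t: 11.35
position: [0.5557, -0.1174, 0.1214]
eef_rot: [[0.999, -0.044, -0.007], [-0.044, -0.999, 0.002], [-0.007, -0.002, -1.0]]
contact_force: [-0.3, 0.7, 0.2]
width: 0.0707
shift cm [0.51 0.55 7.94]
rotvec [-0.002  0.007 -0.044]
pos [ 555.7 -117.4  121.4] j [-20.  48.  51. 107. -49.  50. -38.] t 11.35 w 0.0707 F [-0.3  0.7  0.2]
```

```bash
python3 -m crank '[0.4,0.5,0,0,0,0,0,0,3,0,0,0,0,0,3,0,0,0,0,0,1.9,0,0,0,0,0,0,0,0,0]'; python3 go.py 560 -123 42 -90; python3 -m crank '[0,0,0,0,0,0,0,0,0,0,0,0,0,0,0,0,0,0,0,0,0,0,0,0,0,0,0,0,0,0,0,0,0,0,0,0]' 1 15;  python3 go.py 560 -123 42 -90
```

```text
t: 11.85
position: [0.5611, -0.1262, 0.0452]
eef_rot: [[0.999, -0.048, -0.002], [-0.048, -0.999, 0.0], [-0.002, -0.0, -1.0]]
contact_force: [0.3, -0.2, 0.2]
width: 0.0702
shift cm [-0.13 -0.31  0.32]
rotvec [-0.     0.002 -0.048]
pos [ 561.1 -126.2   45.2] j [-16.  54.  44. 108. -56.  43. -32.] t 11.85 w 0.0702 F [ 0.3 -0.2  0.2]
t: 12.45
position: [0.562, -0.125, 0.0463]
eef_rot: [[0.999, -0.046, 0.0], [-0.046, -0.999, 0.0], [0.0, -0.0, -1.0]]
contact_force: [0.2, 0.1, 2.8]
width: 0.0292
shift cm [-0.21 -0.19  0.43]
rotvec [-0.    -0.    -0.046]
pos [ 562.  -125.    46.3] j [-16.  54.  45. 108. -56.  43. -32.] t 12.45 w 0.0292 F [0.2 0.1 2.8]
```

```bash
python3 -m crank '[0,0,-1,0,0,0,0,0,-3,0,0,0,0,0,-4,0,0,0,0,0,-4,0,0,0,0,0,-3,0,0,0,0,0,0,0,0,0]'; python3 go.py 545 -384 190 -93; python3 - <<'E'
from h import *
a=camera("side")["img"]
cv2.imwrite("pics/s3.png",a[:,:,::-1])
E
```

```text
t: 13.05
position: [0.5638, -0.1266, 0.2006]
eef_rot: [[0.999, -0.047, 0.007], [-0.047, -0.999, -0.002], [0.007, 0.002, -1.0]]
contact_force: [0.4, -0.2, -0.1]
width: 0.0297
shift cm [-0.69 25.79  1.11]
rotvec [ 0.002 -0.007  0.006]
pos [ 563.8 -126.6  200.6] j [-23.  43.  56. 102. -42.  58. -42.] t 13.05 w 0.0297 F [ 0.4 -0.2 -0.1]
```

View pics/s3.png

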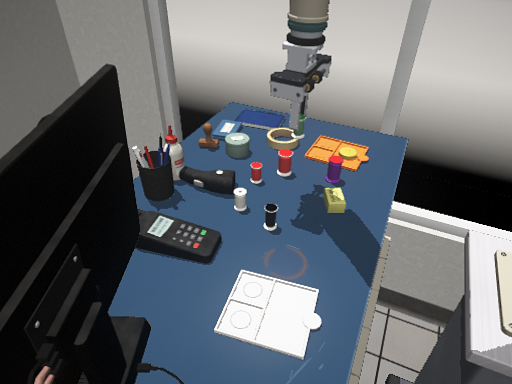

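```bash
python3 -m crank '[0,3,0,0,0,0,0,3,0,0,0,0,0,3,0,0,0,0,0,3,0,0,0,0,-0.1,3,0,0,0,0,-0.1,3,0,0,0,0,-0.1,3,0,0,0,0,-0.2,3,0,0,0,0,-0.2,1.8,2,0,0,0,0,0,0,0,0,0]'; python3 go.py 545 -384 51 -93
```

```text
t: 14.1
position: [0.5395, -0.384, 0.1726]
eef_rot: [[0.999, -0.051, -0.005], [-0.051, -0.999, 0.002], [-0.005, -0.002, -1.0]]
contact_force: [-0.8, -0.5, -0.4]
width: 0.029
shift cm [ 6.100e-01 -1.000e-02  1.216e+01]
rotvec [-0.002  0.005  0.001]
pos [ 539.5 -384.   172.6] j [  7.  50.  51.  89. -42.  62. -25.] t 14.1 w 0.029 F [-0.8 -0.5 -0.4]
```

```bash
python3 -m crank '[0.5,0,2,0,0,0,0,0,3,0,0,0,0,0,3,0,0,0,0,0,2,0,0,0,0,0,1.6,0,0,0,0,0,0,0,0,0,0,0,0,0,0,0]'; python3 go.py 545 -384 50 -93
```

```text
t: 14.8
position: [0.5483, -0.3822, 0.06]
eef_rot: [[0.999, -0.045, -0.0], [-0.045, -0.999, -0.0], [-0.0, 0.0, -1.0]]
contact_force: [0.3, -0.3, -0.2]
width: 0.0296
shift cm [-0.33  0.19  1.  ]
rotvec [0.    0.    0.007]
pos [ 548.3 -382.2   60. ] j [  9.  58.  45.  92. -49.  52. -20.] t 14.8 w 0.0296 F [ 0.3 -0.3 -0.2]
```

```bash
python3 -m crank '[-0.3,0.2,0.5,0,0,0,0,0,0.4,0,0,0,0,0,0,0,0,0,0,0,0,0,0,0]'; python3 go.py 545 -384 50 -93;  python3 -m crank '[0,0,0.1,0,0,0,0,0,0,0,0,0,0,0,0,0,0,0]' 0; python3 -m crank '[0,0,-2,0,0,0,0,0,-4,0,0,0,0,0,-4,0,0,0,0,0,-4,0,0,0,0,0,0,0,0,0]';python3 go.py 651 -4 190 -90
```

```text
t: 15.2
position: [0.5449, -0.3846, 0.0512]
eef_rot: [[0.999, -0.046, 0.0], [-0.046, -0.999, -0.0], [0.0, 0.0, -1.0]]
contact_force: [-0.2, 0.1, -1.6]
width: 0.0289
shift cm [ 0.01 -0.06  0.12]
rotvec [ 0.    -0.     0.006]
pos [ 544.9 -384.6   51.2] j [  9.  58.  45.  92. -50.  51. -19.] t 15.2 w 0.0289 F [-0.2  0.1 -1.6]
t: 15.5
position: [0.5448, -0.3846, 0.0501]
eef_rot: [[0.999, -0.046, 0.0], [-0.046, -0.999, -0.0], [0.0, 0.0, -1.0]]
contact_force: [-0.7, 0.1, 0.2]
width: 0.0468
t: 16.0
position: [0.5465, -0.388, 0.1978]
eef_rot: [[0.999, -0.047, 0.008], [-0.047, -0.999, -0.008], [0.009, 0.008, -1.0]]
contact_force: [-0.1, -0.8, 0.6]
width: 0.0472
shift cm [  8.64 -38.85   0.56]
rotvec [ 0.008 -0.008 -0.047]
pos [ 546.5 -388.   197.8] j [  6.  49.  52.  87. -41.  64. -26.] t 16.0 w 0.0472 F [-0.1 -0.8  0.6]
```

Now the white spool at (651, -4).

```bash
python3 -m crank '[0.65,-3,0,0,0,0,0.65,-3,0,0,0,0,0.65,-3,0,0,0,0,0.65,-3,0,0,0,0,0.65,-3,0,0,0,0,0.65,-3,0,0,0,0,0.65,-3,0,0,0,0,0.65,-3,0,0,0,0,0.65,-3,0,0,0,0,0.65,-3,0,0,0,0]' -0.6; python3 -m crank '[0.65,-3,0,0,0,0,0.65,-3,0,0,0,0,0.65,-2.5,2,0,0,0,0,0,3,0,0,0,0,0,0,0,0,0]'; python3 go.py 651 -4 45 -90
```

```text
t: 17.0
position: [0.6236, -0.0866, 0.1906]
eef_rot: [[0.999, -0.046, 0.0], [-0.046, -0.999, 0.0], [0.0, -0.0, -1.0]]
contact_force: [0.6, -0.1, 0.4]
width: 0.075
t: 17.5
position: [0.6445, -0.0017, 0.1368]
eef_rot: [[0.999, -0.044, -0.007], [-0.044, -0.999, 0.001], [-0.007, -0.001, -1.0]]
contact_force: [-1.4, -0.8, 0.0]
width: 0.0752
shift cm [0.72 0.21 9.18]
rotvec [-0.001  0.007 -0.044]
pos [644.5  -1.7 136.8] j [-30.  53.  53.  93. -47.  59. -55.] t 17.5 w 0.0752 F [-1.4 -0.8  0. ]
```

```bash
python3 -m crank '[0.4,0.2,1,0,0,0,0,0,3,0,0,0,0,0,3,0,0,0,0,0,2,0,0,0,0,0,0,0,0,0]'; python3 go.py 651 -4 45 -90; python3 -m crank '[0,0,0,0,0,0,0,0,0,0,0,0,0,0,0,0,0,0,0,0,0,0,0,0,0,0,0,0,0,0,0,0,0,0,0,0]' 1 15;  python3 go.py 651 -4 45 -90
```

```text
t: 18.0
position: [0.6496, -0.0067, 0.0481]
eef_rot: [[0.999, -0.048, -0.003], [-0.048, -0.999, 0.0], [-0.004, 0.0, -1.0]]
contact_force: [-0.8, 0.2, 0.0]
width: 0.0752
shift cm [ 0.13 -0.27  0.31]
rotvec [-0.     0.004 -0.048]
pos [649.6  -6.7  48.1] j [-27.  59.  47.  95. -53.  52. -50.] t 18.0 w 0.0752 F [-0.8  0.2  0. ]
t: 18.6
position: [0.651, -0.0059, 0.0502]
eef_rot: [[0.999, -0.046, 0.0], [-0.046, -0.999, 0.0], [0.0, -0.0, -1.0]]
contact_force: [-0.1, 0.1, 0.5]
width: 0.0305
shift cm [-0.01 -0.19  0.52]
rotvec [-0.    -0.    -0.046]
pos [651.   -5.9  50.2] j [-27.  59.  48.  95. -53.  52. -50.] t 18.6 w 0.0305 F [-0.1  0.1  0.5]
```

```bash
python3 -m crank '[0,0,-1,0,0,0,0,0,-3,0,0,0,0,0,-4,0,0,0,0,0,-4,0,0,0,0,0,-3,0,0,0,0,0,0,0,0,0]'; python3 go.py 548 -318 190 -93
```

```text
t: 19.2
position: [0.6533, -0.0074, 0.2055]
eef_rot: [[0.999, -0.046, 0.008], [-0.046, -0.999, -0.001], [0.008, 0.001, -1.0]]
contact_force: [0.5, -0.9, -1.2]
width: 0.0293
shift cm [-9.09 31.51  1.5 ]
rotvec [ 0.001 -0.008  0.006]
pos [653.3  -7.4 205.5] j [-31.  49.  56.  89. -44.  65. -58.] t 19.2 w 0.0293 F [ 0.5 -0.9 -1.2]
```

```bash
python3 -m crank '[-0.9,3,0,0,0,0,-0.9,3,0,0,0,0,-0.9,3,0,0,0,0,-0.9,3,0,0,0,0,-0.9,3,0,0,0,0,-0.9,3,0,0,0,0,-0.9,3,0,0,0,0,-0.9,3,0,0,0,0,-0.9,3,0,0,0,0,-0.9,3,0,0,0,0]'; python3 -m crank '[0,1.5,2,0,0,0,0,0,3,0,0,0,0,0,3,0,0,0,0,0,0,0,0,0,0,0,0,0,0,0]'; python3 go.py 548 -318 54 -93
```

```text
t: 20.2
position: [0.5461, -0.3023, 0.1993]
eef_rot: [[0.999, -0.046, -0.001], [-0.046, -0.999, 0.001], [-0.001, -0.001, -1.0]]
contact_force: [-0.7, 1.1, 0.2]
width: 0.0293
t: 20.7
position: [0.546, -0.3165, 0.1199]
eef_rot: [[0.999, -0.046, -0.001], [-0.046, -0.999, 0.0], [-0.001, -0.0, -1.0]]
contact_force: [-0.6, -0.1, 0.3]
width: 0.0292
shift cm [0.22 0.14 6.59]
rotvec [-0.     0.001  0.006]
pos [ 546.  -316.5  119.9] j [  1.  51.  49.  97. -46.  54. -25.] t 20.7 w 0.0292 F [-0.6 -0.1  0.3]
```

```bash
python3 -m crank '[0.2,0.1,2,0,0,0,0,0,2.5,0,0,0,0,0,1.4,0,0,0,0,0,0,0,0,0,0,0,0,0,0,0]'; python3 go.py 548 -318 54 -93; python3 - <<'E'
from h import *
a=camera("side")["img"]
cv2.imwrite("pics/s4.png",cv2.resize(a[90:190,260:420][:,:,::-1],None,fx=4,fy=4,interpolation=2))
E
```

```text
t: 21.2
position: [0.5486, -0.3181, 0.0614]
eef_rot: [[0.999, -0.046, 0.0], [-0.046, -0.999, -0.001], [0.0, 0.001, -1.0]]
contact_force: [-0.3, -0.2, 0.6]
width: 0.0292
shift cm [-0.06 -0.    0.74]
rotvec [ 0.001 -0.     0.006]
pos [ 548.6 -318.1   61.4] j [  3.  56.  45.  98. -50.  49. -22.] t 21.2 w 0.0292 F [-0.3 -0.2  0.6]
```

View pics/s4.png

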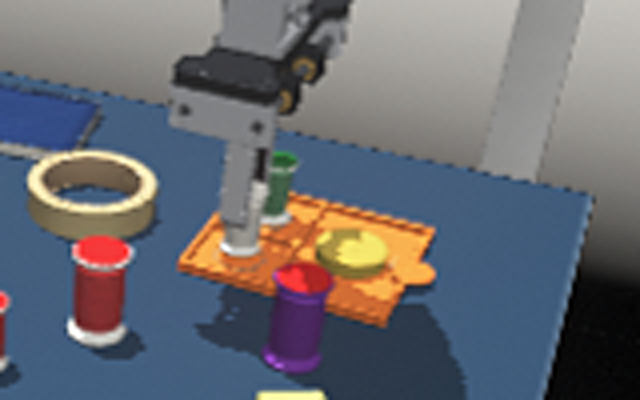

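```bash
python3 -m crank '[0,0,0.5,0,0,0,0,0,0.2,0,0,0,0,0,0,0,0,0]';python3 -m crank '[0,0,0.1,0,0,0,0,0,0,0,0,0,0,0,0,0,0,0]' 0.1; python3 -m crank '[0,0,-2,0,0,0,0,0,-4,0,0,0,0,0,-4,0,0,0,0,0,-4,0,0,0,0,0,0,0,0,0]';python3 go.py 452 -110 180 25
```

```text
t: 21.55
position: [0.5484, -0.3175, 0.054]
eef_rot: [[0.999, -0.046, 0.0], [-0.046, -0.999, 0.0], [0.0, -0.0, -1.0]]
contact_force: [-0.1, 0.6, -0.8]
width: 0.0294
t: 21.85
position: [0.5484, -0.3177, 0.0531]
eef_rot: [[0.999, -0.046, 0.0], [-0.046, -0.999, -0.0], [0.0, 0.0, -1.0]]
contact_force: [0.3, -0.4, -0.3]
width: 0.0421
t: 22.35
position: [0.5504, -0.3205, 0.1988]
eef_rot: [[0.999, -0.046, 0.008], [-0.046, -0.999, -0.006], [0.008, 0.006, -1.0]]
contact_force: [0.3, -0.8, -0.4]
width: 0.0421
shift cm [-10.82 -20.58   1.68]
rotvec [ 1.200e-02  1.000e-03 -2.054e+00]
pos [ 550.4 -320.5  198.8] j [ -1.  47.  53.  93. -41.  61. -29.] t 22.35 w 0.0421 F [ 0.3 -0.8 -0.4]
```

```bash
python3 -m crank '[-1.35,-2.6,0,0,0,0,-1.35,-2.6,0,0,0,0,-1.35,-2.6,0,0,0,0,-1.35,-2.6,0,0,0,0,-1.35,-2.6,0,0,0,0,-1.35,-2.6,0,0,0,0,-1.35,-2.6,0,0,0,0,-1.35,-2.6,0,0,0,0,0,0,0,0,0,0]' -0.6; python3 -m crank '[0,0,0,0,0,-0.137,0,0,0,0,0,-0.137,0,0,0,0,0,-0.137,0,0,0,0,0,-0.137,0,0,0,0,0,-0.137,0,0,0,0,0,-0.137,0,0,0,0,0,-0.137,0,0,0,0,0,-0.137,0,0,0,0,0,-0.137,0,0,0,0,0,-0.137]';python3 -m crank '[0,0,0,0,0,-0.137,0,0,0,0,0,-0.137,0,0,0,0,0,-0.137,0,0,0,0,0,-0.137,0,0,0,0,0,-0.137,0,0,0,0,0,0]';python3 go.py 452 -110 120 25
```

```text
t: 23.25
position: [0.448, -0.1008, 0.1919]
eef_rot: [[0.999, -0.042, -0.004], [-0.042, -0.999, 0.004], [-0.004, -0.004, -1.0]]
contact_force: [0.1, -0.1, 0.4]
width: 0.0754
t: 24.25
position: [0.4504, -0.1058, 0.1928]
eef_rot: [[0.24, 0.971, 0.0], [0.971, -0.24, -0.001], [-0.001, 0.0, -1.0]]
contact_force: [0.3, -0.8, 0.3]
width: 0.0755
t: 24.85
position: [0.4503, -0.1057, 0.1929]
eef_rot: [[-0.423, 0.906, 0.0], [0.906, 0.423, 0.0], [-0.0, 0.0, -1.0]]
contact_force: [0.1, 0.3, -1.0]
width: 0.0751
shift cm [-0.46 -0.03  7.29]
rotvec [0.    0.    0.001]
pos [ 450.3 -105.7  192.9] j [ -7.  26.  23. 119. -16.  38.  52.] t 24.85 w 0.0751 F [ 0.1  0.3 -1. ]
```

```bash
python3 -m crank '[-0.45,0,3,0,0,0,0,0,4,0,0,0,0,0,3,0,0,0,0,0,2,0,0,0,0,0,0,0,0,0]';python3 go.py 452 -110 38 25
```

```text
t: 25.35
position: [0.4503, -0.1092, 0.0707]
eef_rot: [[-0.42, 0.907, -0.005], [0.907, 0.42, 0.001], [0.003, -0.004, -1.0]]
contact_force: [-0.8, -0.1, -0.2]
width: 0.0756
shift cm [-0.15  0.13  3.27]
rotvec [-0.004 -0.003 -0.002]
pos [ 450.3 -109.2   70.7] j [  1.  38.  14. 124. -24.  21.  60.] t 25.35 w 0.0756 F [-0.8 -0.1 -0.2]
```

```bash
python3 -m crank '[0,0,2,0,0,0,0,0,1.2,0,0,0,0,0,0,0,0,0]';python3 go.py 452 -110 38 25; python3 -m crank '[0,0,0,0,0,0,0,0,0,0,0,0,0,0,0,0,0,0,0,0,0,0,0,0,0,0,0,0,0,0,0,0,0,0,0,0]' 1 12;  python3 go.py 452 -110 38 25
```

```text
t: 25.65
position: [0.4516, -0.1091, 0.0404]
eef_rot: [[-0.423, 0.906, -0.002], [0.906, 0.423, 0.0], [0.001, -0.001, -1.0]]
contact_force: [-0.5, -0.3, 0.9]
width: 0.075
shift cm [-0.1   0.    0.24]
rotvec [-0.001 -0.001  0.   ]
pos [ 451.6 -109.1   40.4] j [  3.  41.  11. 124. -26.  16.  61.] t 25.65 w 0.075 F [-0.5 -0.3  0.9]
t: 26.25
position: [0.4516, -0.109, 0.0413]
eef_rot: [[-0.424, 0.906, -0.0], [0.906, 0.424, 0.0], [0.0, -0.0, -1.0]]
contact_force: [-1.5, 0.8, 5.6]
width: 0.0397
shift cm [-0.11 -0.01  0.33]
rotvec [-0.    -0.     0.001]
pos [ 451.6 -109.    41.3] j [  3.  41.  11. 124. -26.  16.  61.] t 26.25 w 0.0397 F [-1.5  0.8  5.6]
```

```bash
python3 -m crank '[0,0,-1,0,0,0,0,0,-3,0,0,0,0,0,-4,0,0,0,0,0,-4,0,0,0,0,0,0,0,0,0.11,0,0,0,0,0,0.11,0,0,0,0,0,0.1,0,0,0,0,0,0]'; python3 go.py 446 226 160 6.5
```

```text
t: 27.05
position: [0.4521, -0.1086, 0.1614]
eef_rot: [[-0.118, 0.993, 0.0], [0.993, 0.118, -0.0], [-0.0, 0.0, -1.0]]
contact_force: [0.4, -0.2, -1.6]
width: 0.0402
shift cm [33.3   3.34  0.14]
rotvec [0.    0.    0.005]
pos [ 452.1 -108.6  161.4] j [ -9.  30.  28. 120. -24.  35.  42.] t 27.05 w 0.0402 F [ 0.4 -0.2 -1.6]
```

```bash
python3 -m crank '[3.3,0.33,0,0,0,0,3.3,0.33,0,0,0,0,3.3,0.33,0,0,0,0,3.3,0.33,0,0,0,0,3.3,0.33,0,0,0,0,3.3,0.33,0,0,0,0,3.3,0.33,0,0,0,0,3.3,0.33,0,0,0,0,3.3,0.33,0,0,0,0,3.3,0.33,0,0,0,0]';python3 -m crank '[0,0,2,0,0,0,0,0,3,0,0,0,0,0,2,0,0,0,0,0,0,0,0,0]'; python3 go.py 446 226 46 6.5
```

```text
t: 28.05
position: [0.4456, 0.2241, 0.1612]
eef_rot: [[-0.121, 0.993, -0.0], [0.993, 0.121, 0.0], [0.0, -0.0, -1.0]]
contact_force: [1.1, 0.3, -1.7]
width: 0.0399
t: 28.45
position: [0.4441, 0.2221, 0.0891]
eef_rot: [[-0.12, 0.993, -0.005], [0.993, 0.12, -0.002], [-0.001, -0.005, -1.0]]
contact_force: [-1.6, -1.4, -0.9]
width: 0.0394
shift cm [0.37 0.26 4.31]
rotvec [-0.005  0.001  0.007]
pos [444.1 222.1  89.1] j [-46.  39.  25. 118. -33.  29.  10.] t 28.45 w 0.0394 F [-1.6 -1.4 -0.9]
```

```bash
python3 -m crank '[0,0,2,0,0,0,0,0,1.4,0,0,0,0,0,0,0,0,0,0,0,0,0,0,0]'; python3 go.py 446 226 45 6.5;python3 - <<'E'
from h import *
a=camera("side")["img"]
cv2.imwrite("pics/s5.png",cv2.resize(a[200:370,190:390][:,:,::-1],None,fx=3.5,fy=3.5,interpolation=2))
E
```

```text
t: 28.85
position: [0.4465, 0.2227, 0.0579]
eef_rot: [[-0.118, 0.993, 0.001], [0.993, 0.118, 0.001], [0.0, 0.001, -1.0]]
contact_force: [-0.5, -0.4, -0.8]
width: 0.04
shift cm [ 0.33 -0.01  1.29]
rotvec [ 0.001 -0.     0.005]
pos [446.5 222.7  57.9] j [-44.  42.  21. 119. -35.  25.  12.] t 28.85 w 0.04 F [-0.5 -0.4 -0.8]
```

View pics/s5.png

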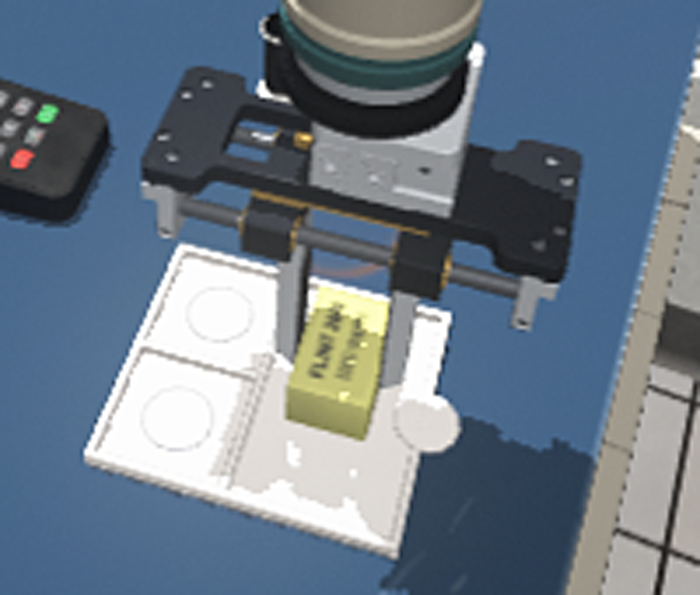

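```bash
python3 -m crank '[0.3,0,0.8,0,0,0,0,0,0.4,0,0,0,0,0,0,0,0,0,0,0,0,0,0,0]'; python3 go.py 446 226 44 6.5; python3 -m crank '[0,0,0.1,0,0,0,0,0,0,0,0,0,0,0,0,0,0,0]' -0.2; python3 -m crank '[0,0,-2,0,0,0,0,0,-4,0,0,0,0,0,-4,0,0,0,0,0,-4,0,0,0,0,0,0,0,0,0]';python3 go.py 662 -121 190 0
```

```text
t: 29.3
position: [0.4455, 0.2256, 0.0449]
eef_rot: [[-0.118, 0.993, -0.0], [0.993, 0.118, -0.0], [-0.0, -0.0, -1.0]]
contact_force: [0.6, -0.3, -1.0]
width: 0.0401
shift cm [0.03 0.06 0.09]
rotvec [-0.     0.     0.005]
pos [445.5 225.6  44.9] j [-43.  43.  20. 119. -36.  23.  12.] t 29.3 w 0.0401 F [ 0.6 -0.3 -1. ]
t: 29.6
position: [0.4457, 0.2256, 0.0441]
eef_rot: [[-0.118, 0.993, 0.0], [0.993, 0.118, 0.0], [0.0, 0.0, -1.0]]
contact_force: [-0.5, 0.1, 0.5]
width: 0.0561
t: 30.1
position: [0.4486, 0.2266, 0.1884]
eef_rot: [[-0.118, 0.993, 0.008], [0.993, 0.118, 0.005], [0.004, 0.008, -1.0]]
contact_force: [0.0, -0.0, 0.5]
width: 0.0561
shift cm [-37.03  17.11  -0.15]
rotvec [ 0.008 -0.004  0.118]
pos [448.6 226.6 188.4] j [-53.  31.  34. 114. -25.  42.   3.] t 30.1 w 0.0561 F [ 0.  -0.   0.5]
```

```bash
python3 -m crank '[-3.7,0.7,0,0,0,0,-3.7,1,0,0,0,0,-3.7,1.6,0,0,0,0,-3.7,1.9,0,0,0,0,-3.7,2,0,0,0,0,-3.7,2,0,0,0,0,-3.7,2,0,0,0,0,-3.7,2,0,0,0,0,-3.7,2,0,0,0,0,-3.7,1.9,0,0,0,0]' -0.5; python3 -m crank '[0,0,0,0,0,0.13,0,0,0,0,0,0.13,0,0,0,0,0,0.13,0,0,0,0,0,0.13,0,0,0,0,0,0.13,0,0,0,0,0,0.13,0,0,0,0,0,0.13,0,0,0,0,0,0.13,0,0,0,0,0,0.13,0,0,0,0,0,0.13]'; python3 -m crank '[0,0,0,0,0,0.13,0,0,0,0,0,0.13,0,0,0,0,0,0]';python3 go.py 662 -121 120 -83.5
```

```text
t: 31.1
position: [0.6593, -0.1228, 0.1827]
eef_rot: [[-0.118, 0.993, -0.001], [0.993, 0.118, 0.001], [0.001, -0.001, -1.0]]
contact_force: [0.3, 0.4, 1.3]
width: 0.0708
t: 32.1
position: [0.6585, -0.1214, 0.1826]
eef_rot: [[0.927, 0.374, -0.001], [0.374, -0.927, 0.001], [-0.001, -0.001, -1.0]]
contact_force: [-0.2, -0.3, -0.3]
width: 0.0706
t: 32.4
position: [0.6584, -0.1215, 0.1825]
eef_rot: [[0.992, 0.128, -0.002], [0.128, -0.992, -0.0], [-0.002, -0.0, -1.0]]
contact_force: [-0.5, 0.1, -1.1]
width: 0.0703
shift cm [ 0.38 -0.    6.24]
rotvec [-0.     0.002  0.015]
pos [ 658.4 -121.5  182.5] j [-19.  51.  53.  87. -44.  64. -39.] t 32.4 w 0.0703 F [-0.5  0.1 -1.1]
```

```bash
python3 -m crank '[0.3,0,3,0,0,0,0,0,4,0,0,0,0,0,4,0,0,0,0,0,2.6,0,0,0,0,0,0,0,0,0,0,0,0,0,0,0]';python3 go.py 662 -121 46 -83.5; python3 -m crank '[0,0,0,0,0,0,0,0,0,0,0,0,0,0,0,0,0,0,0,0,0,0,0,0,0,0,0,0,0,0,0,0,0,0,0,0]' 1 15;  python3 go.py 662 -121 46 -83.5
```

```text
t: 33.0
position: [0.6618, -0.1217, 0.048]
eef_rot: [[0.992, 0.13, -0.0], [0.13, -0.992, -0.0], [-0.001, 0.0, -1.0]]
contact_force: [0.1, -0.6, -0.3]
width: 0.0704
shift cm [ 0.03 -0.07  0.2 ]
rotvec [0.    0.001 0.017]
pos [ 661.8 -121.7   48. ] j [-16.  60.  46.  91. -52.  53. -33.] t 33.0 w 0.0704 F [ 0.1 -0.6 -0.3]
t: 33.6
position: [0.6621, -0.1213, 0.0482]
eef_rot: [[0.992, 0.129, 0.0], [0.129, -0.992, -0.0], [0.0, 0.0, -1.0]]
contact_force: [0.0, 0.3, 0.8]
width: 0.0291
shift cm [-0.   -0.03  0.22]
rotvec [ 0.    -0.     0.015]
pos [ 662.1 -121.3   48.2] j [-16.  60.  46.  91. -52.  53. -33.] t 33.6 w 0.0291 F [0.  0.3 0.8]
```

```bash
python3 -m crank '[0,0,-1,0,0,0,0,0,-3,0,0,0,0,0,-4,0,0,0,0,0,-4,0,0,0,0,0,-2,0,0,0,0,0,0,0,0,0]'; python3 go.py 524 201 180 -83.5; python3 - <<'E'
from h import *
c=camera("top");cv2.imwrite("pics/t6.png",c["img"][:,:,::-1])
W=cloud(c);P=W[(W[...,2]>.1)&(W[...,2]<.5)&(W[...,1]>.1)&(W[...,0]>.5)]
d=np.hypot(P[:,0]-.524,P[:,1]-.201);i=np.argsort(d)[:3];print(P[i],d[i])
E
```

```text
t: 34.2
position: [0.6636, -0.1225, 0.1922]
eef_rot: [[0.992, 0.128, 0.006], [0.128, -0.992, -0.002], [0.006, 0.003, -1.0]]
contact_force: [-0.3, -0.1, -0.5]
width: 0.0293
shift cm [ -9.7  -33.88   1.07]
rotvec [ 0.003 -0.006  0.015]
pos [ 663.6 -122.5  192.2] j [-19.  51.  54.  86. -43.  65. -39.] t 34.2 w 0.0293 F [-0.3 -0.1 -0.5]
[[0.69859373 0.26856449 0.28665795]
 [0.69767662 0.27111542 0.28959318]
 [0.69432382 0.27936248 0.28202713]] [0.18721092 0.18729586 0.18748568]
```

View pics/t6.png

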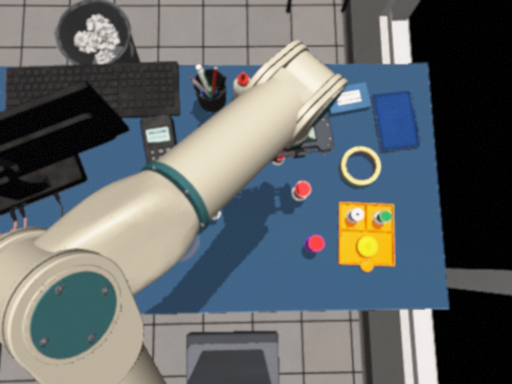

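```bash
python3 -m crank '[-2,-3,0,0,0,0,-2,-3,0,0,0,0,-2,-3,0,0,0,0,-2,-3,0,0,0,0,-1.7,-3,0,0,0,0,0,-3,0,0,0,0,0,-3,0,0,0,0,0,0,0,0,0,0]'; python3 go.py 524 201 180 -83.5; python3 - <<'E'
from h import *
c=camera("side");cv2.imwrite("pics/s6.png",c["img"][:,:,::-1])
E
```

```text
t: 35.05
position: [0.5368, 0.08, 0.1857]
eef_rot: [[0.991, 0.135, -0.005], [0.135, -0.991, 0.002], [-0.005, -0.003, -1.0]]
contact_force: [-0.7, 0.2, -1.0]
width: 0.0292
shift cm [  0.38 -12.16   0.6 ]
rotvec [-0.003  0.005  0.022]
pos [536.8  80.  185.7] j [-45.  43.  57. 108. -44.  55. -49.] t 35.05 w 0.0292 F [-0.7  0.2 -1. ]
```

View pics/s6.png

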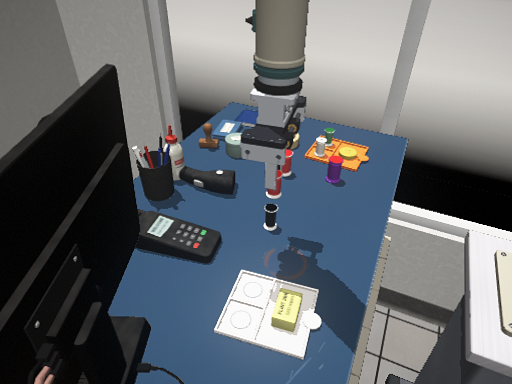

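```bash
python3 -m crank '[0.1,-3,0,0,0,0,0.1,-3,0,0,0,0,0.1,-3,0,0,0,0,0,-2.5,0,0,0,0,0,-0.5,2,0,0,0,0,0,3,0,0,0,0,0,2,0,0,0,0,0,0,0,0,0,0,0,0,0,0,0]'; python3 go.py 524 201 53 -83.5
```

```text
t: 36.0
position: [0.5265, 0.1924, 0.1178]
eef_rot: [[0.992, 0.126, -0.001], [0.126, -0.992, -0.001], [-0.001, 0.001, -1.0]]
contact_force: [0.5, 0.6, 0.3]
width: 0.0292
shift cm [-0.13 -0.89  6.48]
rotvec [0.001 0.001 0.013]
pos [526.5 192.4 117.8] j [-54.  49.  53. 108. -52.  51. -57.] t 36.0 w 0.0292 F [0.5 0.6 0.3]
```

```bash
python3 -m crank '[-0.1,-0.9,1,0,0,0,0,0,3,0,0,0,0,0,1.7,0,0,0,0,0,0,0,0,0,0,0,0,0,0,0]'; python3 go.py 524 201 52 -83.5; python3 - <<'E'
from h import *
a=camera("side")["img"]
cv2.imwrite("pics/s7.png",cv2.resize(a[200:370,190:390][:,:,::-1],None,fx=3.5,fy=3.5,interpolation=2))
E
```

```text
t: 36.5
position: [0.5245, 0.2025, 0.0613]
eef_rot: [[0.992, 0.128, 0.0], [0.128, -0.992, -0.0], [0.0, 0.0, -1.0]]
contact_force: [1.2, 0.5, -0.1]
width: 0.0293
shift cm [-0.07  0.14  0.93]
rotvec [ 0.    -0.     0.015]
pos [524.5 202.5  61.3] j [-52.  53.  48. 110. -57.  45. -53.] t 36.5 w 0.0293 F [ 1.2  0.5 -0.1]
```

View pics/s7.png

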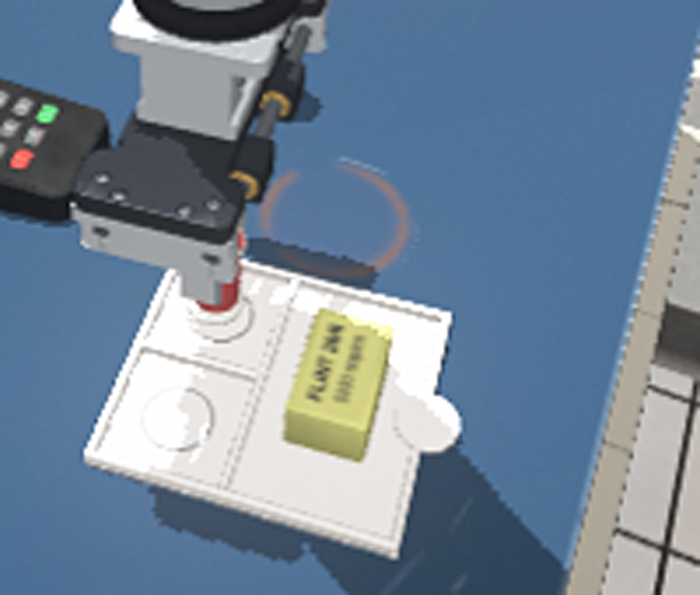

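```bash
python3 -m crank '[0,0,0.5,0,0,0,0,0,0.4,0,0,0,0,0,0,0,0,0]';python3 -m crank '[0,0,0.1,0,0,0,0,0,0,0,0,0,0,0,0,0,0,0]' 0.1; python3 -m crank '[0,0,-2,0,0,0,0,0,-3,0,0,0,0,0,-4,0,0,0,0,0,-4,0,0,0,0,0,0,0,0,0]';python3 go.py 470 -50 220
```

```text
t: 36.85
position: [0.524, 0.2028, 0.0518]
eef_rot: [[0.992, 0.128, -0.0], [0.128, -0.992, 0.0], [-0.0, -0.0, -1.0]]
contact_force: [-0.3, 0.5, 0.2]
width: 0.0293
t: 37.15
position: [0.5243, 0.2027, 0.0511]
eef_rot: [[0.992, 0.128, 0.0], [0.128, -0.992, 0.0], [0.0, -0.0, -1.0]]
contact_force: [0.5, -0.3, 0.3]
width: 0.0418
t: 37.65
position: [0.5274, 0.2025, 0.1859]
eef_rot: [[0.992, 0.128, 0.009], [0.128, -0.992, 0.002], [0.009, -0.001, -1.0]]
contact_force: [0.4, -0.4, -0.1]
width: 0.0422
shift cm [-8.9  24.3  -3.52]
pos [527.4 202.5 185.9] j [-57.  45.  58. 105. -46.  57. -62.] t 37.65 w 0.0422 F [ 0.4 -0.4 -0.1]
```

```bash
python3 -m crank '[0,0,0,0,0,0]'; python3 - <<'E'
from h import *
c=camera("side");a=c["img"];W=cloud(c)
cv2.imwrite("pics/s8.png",cv2.resize(a[110:370,190:430][:,:,::-1],None,fx=2.3,fy=2.3,interpolation=2))
T={"o":(np.array([.5056,-.349]),-3.1),"w":(np.array([.4792,.2295]),6.5)}
def intr(P,t):
    o,y=T[t];y=np.radians(y);d=P[:,:2]-o
    return np.c_[d[:,0]*np.cos(y)+d[:,1]*np.sin(y),-d[:,0]*np.sin(y)+d[:,1]*np.cos(y)]
for n,t in [("white_spool_center","o"),("green_spool_center","o"),("red_spool_center","w"),("tape_center","o"),("card_box_center","w"),("black_spool_center","o"),("button_tin_center","o")]:
    for o in outline_of(n,c)[:3]:
        P=W[o["region"]];P=P[~np.isnan(P[:,0])]
        zt=np.percentile(P[:,2],95);Q=P[P[:,2]>zt-.006]
        (cx,cy),s,_=cv2.minAreaRect((Q[:,:2]*1000).astype(np.float32))
        print(n,round(o["score"],2),"ztop %.3f"%zt,"world",round(cx,1),round(cy,1),np.round(s,0),"tray",np.round(intr(np.array([[cx,cy]])/1000,t)*1000,1))
E
```

```text
t: 37.75
position: [0.5244, 0.2031, 0.1816]
eef_rot: [[0.992, 0.129, 0.001], [0.129, -0.992, 0.001], [0.001, -0.001, -1.0]]
contact_force: [-0.3, -0.1, -1.0]
width: 0.0423
white_spool_center 0.57 ztop 0.052 world 546.4 -313.4 [26. 27.] tray [[38.8 37.8]]
red_spool_center 0.83 ztop 0.052 world 520.6 204.5 [27. 28.] tray [[ 38.3 -29.5]]
red_spool_center 0.74 ztop 0.063 world 546.4 -14.7 [ 14. 393.] tray [[  39.1 -250.3]]
red_spool_center 0.62 ztop 0.009 world 467.1 230.0 [169. 136.] tray [[-12.    1.8]]
tape_center 0.57 ztop 0.018 world 470.9 -341.2 [47. 49.] tray [[-35.    5.9]]
card_box_center 0.96 ztop 0.033 world 444.3 226.3 [40. 62.] tray [[-35.1   0.8]]
black_spool_center 0.66 ztop 0.056 world 556.9 29.5 [24. 23.] tray [[ 30.8 380.8]]
```

View pics/s8.png

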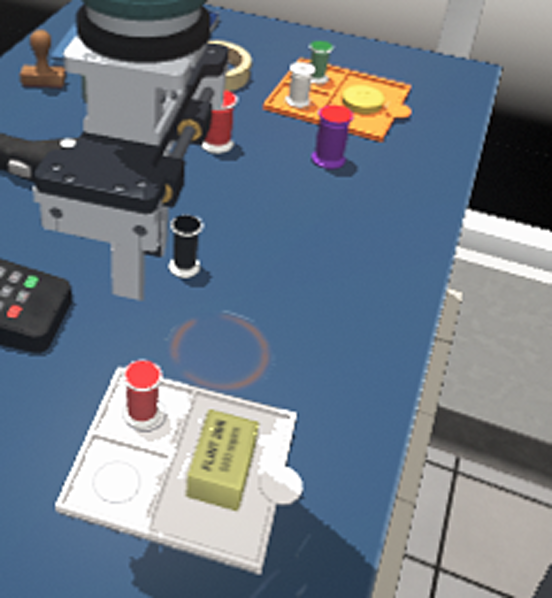

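```bash
python3 - <<'E'
from h import *
c=camera("top");W=cloud(c)
cv2.imwrite("pics/t9.png",cv2.resize(c["img"][180:290,320:420][:,:,::-1],None,fx=5,fy=5,interpolation=2))
o0=np.array([.5056,-.349]);y=np.radians(-3.1)
for n in ["white_spool_center","green_spool_center","tape_center","orange_tray"]:
    for o in outline_of(n,c)[:2]:
        P=W[o["region"]];P=P[~np.isnan(P[:,0])]
        zt=np.percentile(P[:,2],95);Q=P[P[:,2]>zt-.006]
        (cx,cy),s,a=cv2.minAreaRect((Q[:,:2]*1000).astype(np.float32));d=np.array([cx,cy])/1000-o0
        print(n,round(o["score"],2),"ztop %.3f"%zt,round(cx,1),round(cy,1),np.round(s),round(a,1),"tray",np.round(1000*np.array([d[0]*np.cos(y)+d[1]*np.sin(y),-d[0]*np.sin(y)+d[1]*np.cos(y)]),1))
E
```

```text
white_spool_center 0.51 ztop 0.055 549.2 -317.5 [25. 28.] 38.6 tray [41.8 33.8]
green_spool_center 0.62 ztop 0.055 542.9 -383.9 [27. 27.] 85.1 tray [ 39.1 -32.8]
tape_center 0.55 ztop 0.022 474.0 -348.1 [50. 46.] 88.2 tray [-31.6  -0.8]
orange_tray 0.8 ztop 0.012 497.2 -348.2 [136. 169.] 86.5 tray [-8.5  0.3]
orange_tray 0.58 ztop 0.022 473.3 -347.2 [50. 49.] 75.1 tray [-32.3   0. ]
```

View pics/t9.png

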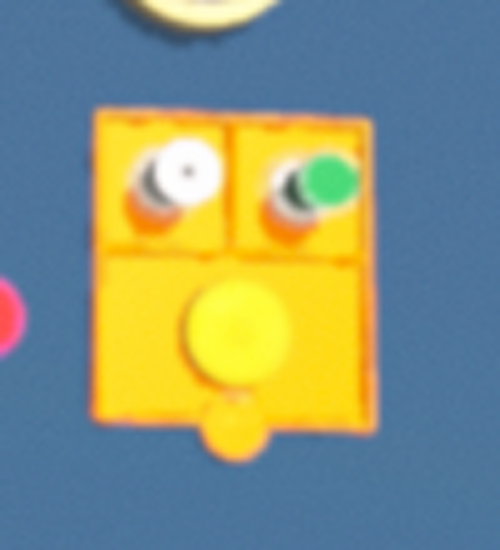

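```bash
python3 - <<'E'
from h import *
print(manip.sign_off(), manip.read_state()["t"])
E
```

```text
the job is handed in; nothing more can be done
the job is handed in; nothing more can be done
```

Both kits are made up and the job is handed in at about 38 s of the 118 s allowed; no verdict was reported.

| Item | Tray | Measured position (tray x, y, mm) | Target | Camera |
|---|---|---|---|---|
| White spool | orange | 41.8, 33.8 | 41, 33 | top |
| Green spool | orange | 39.1, -32.8 | 41, -33 | top |
| Tape measure | orange | -31.6, -0.8 | -33, 0 | top |
| Red spool | white | 38.3, -29.5 | 41, -33 | side |
| Box of staples | white | -35.1, 0.8 | -33, 0 | side |

- **Fit:** Every item is well inside its tolerance. The heights, and the pictures, show the spools upright and the tape and box flat. The gripper was open and well clear of everything at hand-in.
- **Red spool choice:** I took the smaller of the two red ones and left the purple one alone.
- **Camera disagreement:** The side camera puts the white spool and tape about 4 to 7 mm further along y than the top camera. It also failed to detect the green spool, which I confirmed from the top camera and by eye.
- **White tray:** The arm hid it from the top camera, so its two items were checked from the side only.
- **Black spool:** The side camera puts it about 6 mm from where the top camera first had it, much like that camera's offset elsewhere. The arm never went near it at low height.
- **Button tin:** The side camera did not detect it in the final check, so its position was not re-measured. The gripper was never lowered near it.

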